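# Clamp the porcelain drawer pull

## Robot

A 6-joint arm with a two-finger parallel gripper is mounted at the origin on the work surface. World frame = base frame: x ahead of the robot, y to its left, z up, the work surface at z = 0. Lengths are in mm, angles in degrees, forces in N, time in s.
With the tool pointing down it reaches from about 350 to 850 mm from the base axis. Payload 8.1 kg.
Tool frame: the origin (TCP) lies between the finger pads; the fingertips stand 11 mm ahead of it and the grasp point (between the pads) lies 8 mm behind it; z points along the fingers, y is the line along which they close (so a half turn about z gives the same grasp; the last joint's range is limited). The gripper opens to 85 mm and grips with 20 to 120 N. Pads are 22 mm wide; open, the fingers measure 114 mm over their backs; the gripper's body (76 mm by 85 mm) begins 54 mm behind the grasp point. The pads swing forward as they close: fully open they stand 13 mm farther back than shut.
Start: joints at [64.206, 7.471, 85.268, -0, 87.261, -4.893], TCP at [214.037, 560.53, 242.292] pointing down, gripper open.
Joint ranges: [-169.43, 169.43], [-51.17, 129.36], [1.28, 143.12], [-76.62, 256.62], [0, 156.53], [-152.29, 152.29]. Speed limits (degrees/s): [136.94, 136.94, 159.86, 180, 180, 180].

## Interface

Orientations are given as [roll, pitch, yaw] about the fixed x, y, z axes, in that order (R = Rz(yaw) Ry(pitch) Rx(roll)).
In Python, from bench import r, snapshot, get_calibration gives the robot as it stands.
- The arm moves only by the tool step_arm, never from a script. Its argument "rows" is a list of rows, each a list of 2 entries, a list of its own where there are three numbers: the shift along the tool's x, y, z in mm, then the turn about the tool's z in degrees. In form: [[[tx, ty, tz], yaw], ...]. A call has 1 to 12 rows; each row is the pose to reach, as a shift and turn from the pose commanded when the call began, along the tool's axes at that moment; what a row does not reach only later rows make up. A row lasts 1/10 s, in which the tool goes at most 50 mm and 8.59 degrees, less where a joint would pass 70% of its speed; a pose out of reach is approached as far as the arm can. A call with a gripper value outside its range is refused whole. "fingers" is the opening, from 0 (shut) to 1 (fully open), set as the call begins (left out, the last holds). The fingers move at their own pace and stop on an object; "squeeze" is the grip in N (left out, the last holds). Time passes only in rows, so rows that repeat a pose let the fingers close. It gives the time, the measured TCP pose, the force, the opening and the grip force at its end, in the units of the state.
- r.sense(): the state, without advancing time (a new reading comes with each control period).
- snapshot(name): name is "scene" or "side" or "wrist"; returns the picture (480x640x3 uint8, blue, green, red); there is no depth.
- get_calibration(name): a dict with "fovy" (degrees; the focal length in pixels is half the picture's height over the tangent of half this angle, whatever the lens; pixels are square), "cx", "cy" (the principal point, pixels), "eye" and "orientation" of the camera in the world. Camera axes: x right, y up, looking along -z (the intrinsics and any distortion apply to the point x, -y, -z); pixel columns grow to the right and rows downward; lengths in mm; the calibration is good to about 2 mm. A picture is of the moment at which its call begins: read the wrist's pose just before it. get_calibration takes no time and is no camera call; for the wrist camera it gives the pose at the moment of the call.
- r.hand_in(): hands the job in; it is judged then, once.
The state is a dict: "time": time; "joint_pos": joint angles; "qd": joint speeds; "joint_efforts": joint torques, N m; "tool_pos": TCP position; "tcp_rot": TCP orientation; "ft_force": force on the tool from outside, world axes, zero at the start; "wrist_torque": the same for the moment, N m; "finger_gap": finger opening in mm; "grip_force": force on a finger pad.
Only numpy, scipy, OpenCV 4.12 (cv2) and the standard library are available. Lean on these libraries where they do the work, as an engineer would, in place of code of your own. Each camera call takes 0.05 s, during which the arm holds its last target. There are 200 camera calls.

## Task

Stand the white porcelain drawer pull upright on the narrow steel ledge between the jaws of the green hand clamp, with its long side along the clamp, and let go of it. Then pump the red trigger towards the wooden handle, letting it spring back between strokes, until the moving jaw has pushed the pull against the fixed jaw, and finish while still holding the trigger squeezed so that the sprung jaw face is firmly pressed in but the porcelain is not crushed. Move the jaw only with the trigger, and leave the keys, the bolt and the jar with the funnel alone.

Things in the scene. Friction and masses are not known exactly. Their poses are not given: they have to be found in the camera images.
- clamp: Green one-hand bar clamp bolted down, base 310 x 84 x 12 mm. Origin on the tiles, x axis along the bar from handle to moving jaw, z up. Along x in mm: wooden handle -112 to -98; red trigger paddle -58 to -46 when free; green fixed jaw 0 to 16 (42 wide, top z 77); steel ledge 16 to 50 (18 wide in y, top z 55); then the red moving jaw. Between paddle and fixed jaw all is below z 50.
- rest (a point): Point on top of the ledge for the centre of the pull's underside: clamp x = 42, y = 0, z = 55 mm, which leaves 6 mm to the fixed jaw. The moving jaw later pushes the pull along the ledge to the fixed jaw (pull centre then at clamp x = 36). Axes as the clamp's.
- handle_top (a point): Centre of the top of the fixed wooden handle, an upright post 14 mm thick along the clamp, 26 wide, top 130 mm above the tiles.
- trigger_paddle: Red upright paddle, 12 mm thick along the clamp, 26 wide, z 48 to 130 mm. Origin and axes are the clamp's when free; slides towards the handle (clamp -x) by 24 mm to a stop. Over the outer faces of handle and paddle: 66 mm free, 42 squeezed; 40 mm free between them. Return spring 2.4 N free to 5.3 N squeezed. A squeeze of 14 to 25 N is right: what exceeds spring and friction presses the pull.
- trigger_top (a point): Centre of the top of the red trigger paddle, 130 mm above the tiles; moves with the trigger.
- trigger (a joint): Trigger travel in m: 0 free, 0.024 squeezed. On a squeeze a pawl catches the bar after 0 to 9 mm of play and pulls the jaw along; let go, the trigger springs back by itself and the jaw stays, held by 3 N of friction only (no lock: higher pressure lasts only while squeezed). A full stroke gains 15 to 24 mm, mostly 18; 2 to 5 strokes are needed.
- jaw (a joint): Travel of bar and moving jaw in m, grows as it closes (starts between 0 and 0.025, at most 0.078). With jaw_pad 0, the face of the moving jaw is at clamp x = 0.110 minus this value.
- jaw_pad (a joint): How far the sprung face plate is pressed into the moving jaw, m: 0 free, 0.007 bottomed. Starts to give at 1.5 N, then 2.5 N per mm (about 19 N when bottomed); all further force is hard on the porcelain.
- jaw_face: Black rubber face plate of the red moving jaw, 6 mm thick, 36 wide, z 58 to 76 mm above the tiles; the jaw column behind it rises to z = 78. Origin at the clamp's origin when joints jaw and jaw_pad are 0; moves along the clamp's -x by jaw minus jaw_pad.
- pull: White porcelain drawer pull, 110 g, 58 mm high: rectangular foot 40 (its x) x 34 (its y) x 18 mm high, neck of 18 mm diameter, and round upright-sided head of 30 mm diameter from z = 34 to 58 mm, to be gripped from above. Origin: centre of its underside. At the start it stands on the tiles.
- keys: Bystander: four flat brass suitcase keys on a ring, 110 mm across, 3 mm thick. Origin at the ring's centre.
- bolt: Bystander: copper door bolt, 130 x 34 x 32 mm, lying along its x. Origin under its centre.
- jar: Bystander: closed glass jar 72 mm in diameter with a tin funnel of 80 mm diameter set in it, 144 mm high in all. Origin under its centre.
- moving_jaw: Red moving jaw column, 20 mm thick along the clamp, 30 wide, top 78 mm above the tiles, with its steel bar. Origin at the clamp's origin when joint jaw is 0, moves along the clamp's -x by jaw; the column spans its x 130 to 150 mm. Carries the sprung face plate.
Mind the look-alikes: they are no part of the job. Several things look just like the pull: the one meant starts nearest to the robot's base.

How it is judged (in metres and radians):
On the way, in this order (a step that is already met when the one before it is completed fails the run):
1. the pull stands upright on the ledge between the jaws, let go (horizontal distance between pull and rest below 0.014 m and z of pull in the frame of clamp between 0.052 and 0.058 m and angle between pull's own z axis and vertical below 0.1 rad and angle between the x axis of pull and the x axis of clamp, either way round below 0.3 rad and contact force between the fingers and pull below 0.1 N and linear speed of pull below 0.02 m/s), for 0.3 s.
2. the trigger is pumped until the jaw face touches the pull (contact force between jaw_face and pull above 0.5 N and contact force between the fingers and trigger_paddle above 1 N), for 0.05 s.
At the end, for the whole second after the job is handed in: Ends holding: fingers push the trigger with over 5 N; jaw face presses the pull with 4.5 to 30 N, pressed in over 1.2 mm; pull upright (0.12 rad) on the ledge, within 14 mm of its middle line, along the clamp (0.15 rad), centre at clamp x 33 to 39.5 mm, still, not touched by the robot (contact force between jaw_face and pull between 4.5 and 30 N and value of joint jaw_pad above 0.0012 m and contact force between the fingers and trigger_paddle above 5 N and x of pull in the frame of clamp between 0.033 and 0.0395 m and y of pull in the frame of clamp between -0.014 and 0.014 m and z of pull in the frame of clamp between 0.052 and 0.06 m and angle between pull's own z axis and vertical below 0.12 rad and angle between the x axis of pull and the x axis of clamp, either way round below 0.15 rad and contact force between the arm and pull below 0.1 N and linear speed of pull below 0.01 m/s); the arm keeps its last pose, push and grip.
It fails at once if the porcelain is crushed: the jaw face presses it with over 30 N (contact force between jaw_face and pull above 30 N).
It fails at once if the robot pushes the moving jaw itself (contact force between the arm and moving_jaw above 2 N).
It fails at once if the fingers push the moving jaw (contact force between the fingers and moving_jaw above 2 N).
It fails at once if keys, bolt or jar moved by more than 25 mm, or the jar tipped (distance of any of keys, bolt, jar from where it was at the start of the episode above 0.025 m or angle between jar's own z axis and vertical above 0.3 rad).
It also fails if it takes over 64 s, if anything falls off the work surface, if the arm or the gripper's body presses on something with over 40 N, if the wrist force passes 120 N, or if a joint passes its speed limit or range.

## Working session

There is one attempt and no reset: what is moved stays moved. The work goes in short steps, Python scripts to look and compute and a tool call to move; the robot and the scene stay as the last step left them, time stands still between calls to the robot, and variables do not carry over. Pictures are saved under pics/ and viewed, at most 10 in all, crops included, and the job is handed in when it is done.

Besides the shell and the picture viewer there is one more tool, called as name(argument=value, ...) on one line, values as JSON. step_arm: Moves the arm, as the interface text tells. Its arguments: {"type":"object","properties":{"rows":{"type":"array"},"fingers":{"type":"number"},"squeeze":{"type":"number"}},"required":["rows"]}

```bash
mkdir -p pics; python3 - <<'E'
from bench import r,snapshot,get_calibration
import cv2
for n in("scene","side","wrist"):
    print(n,get_calibration(n)); cv2.imwrite(f"pics/{n}0.png",snapshot(n))
s=r.sense();print(s)
E
```

```text
scene {'fovy': 42.00967986658493, 'cx': 312.8457977054054, 'cy': 230.87126329354032, 'eye': array([1581.08908161,  748.01420787,  902.9690326 ]), 'orientation': array([ 57.72465792,   0.70603239, 126.44547507])}
side {'fovy': 54.688611484201466, 'cx': 327.93707095825704, 'cy': 240.9335594624635, 'eye': array([ 307.39136236, -707.97106575,  763.87873384]), 'orientation': array([ 49.37693059,   0.59009456, -21.28018895])}
wrist {'fovy': 64.28997504178759, 'cx': 312.8486456925595, 'cy': 242.30739020057737, 'eye': array([136.12577274, 590.88095618, 372.37024392]), 'orientation': array([-19.03812323,   0.08023208,  69.04324808])}
{'time': 0.15, 'joint_pos': array([ 6.42041682e+01,  7.50614900e+00,  8.53163050e+01,  4.34870968e-04,
        8.72614972e+01, -4.89502999e+00]), 'qd': array([-0.08098365, -0.0425571 , -0.27198071, -0.03190378, -0.03111299,
        0.02768757]), 'joint_efforts': array([ 7.44746285e-04, -5.70059144e+01, -5.01160777e+01, -1.56951710e-04,
        9.52163071e-03, -6.90773390e-05]), 'tool_pos': array([213.86475191, 560.14515598, 241.46215508]), 'tcp_rot': array([-1.79916392e+02, -7.59635240e-03,  1.59099172e+02]), 'ft_force': array([-0.35559482,  0.45498243,  0.04847878]), 'wrist_torque': array([ 0.01348211,  0.02632947, -0.01355991]), 'grip_force': 0.0, 'finger_gap': 85.54457331749859}
```

View pics/scene0.png

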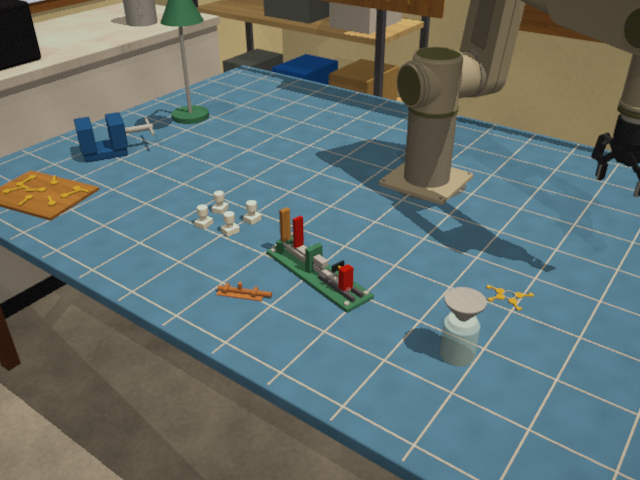

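View pics/side0.png

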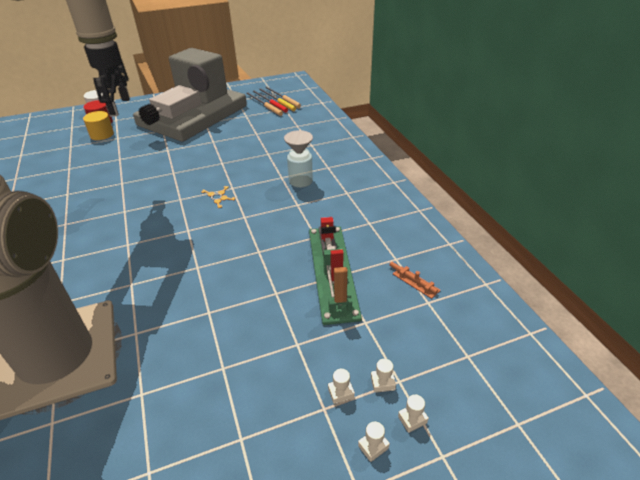

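The scene picture shows the clamp at about (318,270), with four pulls around (228,212). The side picture shows the clamp at (335,275) and the pulls at (341,385), (385,375), (414,411) and (374,440).

```bash
cat > h.py <<'E'
import numpy as np
from scipy.spatial.transform import Rotation as R
from bench import r,snapshot,get_calibration
def P(c,px,z):
    f=240/np.tan(np.radians(c['fovy']/2))
    d=R.from_euler('xyz',c['orientation'],degrees=True).apply([(px[0]-c['cx'])/f,-(px[1]-c['cy'])/f,-1])
    e=np.array(c['eye']);return e+d*(z-e[2])/d[2]
def proj(c,p):
    f=240/np.tan(np.radians(c['fovy']/2))
    q=R.from_euler('xyz',c['orientation'],degrees=True).inv().apply(np.array(p)-c['eye'])
    return np.array([c['cx']-f*q[0]/q[2],c['cy']+f*q[1]/q[2]])
E
python3 - <<'E'
from h import *
import cv2
a=cv2.imread('pics/side0.png')[210:470,290:450]; b=cv2.imread('pics/scene0.png')[185:315,180:380]
a=cv2.resize(a,None,fx=2.3,fy=2.3,interpolation=2);b=cv2.resize(b,None,fx=2,fy=2,interpolation=2)
im=np.zeros((600,800,3),np.uint8);im[:a.shape[0],:a.shape[1]]=a;im[:b.shape[0],400:800]=b[:, :400]
cv2.imwrite('pics/crop.png',im)
c=get_calibration('side')
for h in[(341,376),(385,366),(416,403),(375,431)]:p=P(c,h,58);print(p,np.hypot(*p[:2]))
c=get_calibration('scene')
for h in[(202.5,209),(219,195),(252,204.5),(229,216)]:p=P(c,h,58);print(p,np.hypot(*p[:2]))
E
```

```text
[ 489.1245973 -284.1074357   58.       ] 565.6499860366954
[ 569.48287042 -294.12620271   58.        ] 640.9531674151197
[ 584.9352796  -377.36656108   58.        ] 696.0997074735376
[ 500.88558946 -395.97937426   58.        ] 638.5029667690042
[ 594.085271   -363.09915124   58.        ] 696.2602263894014
[ 511.64916707 -380.84578057   58.        ] 637.830995439725
[ 498.64172745 -270.02274907   58.        ] 567.0589540536504
[ 579.8410017  -279.46189914   58.        ] 643.6726965795442
```

View pics/crop.png

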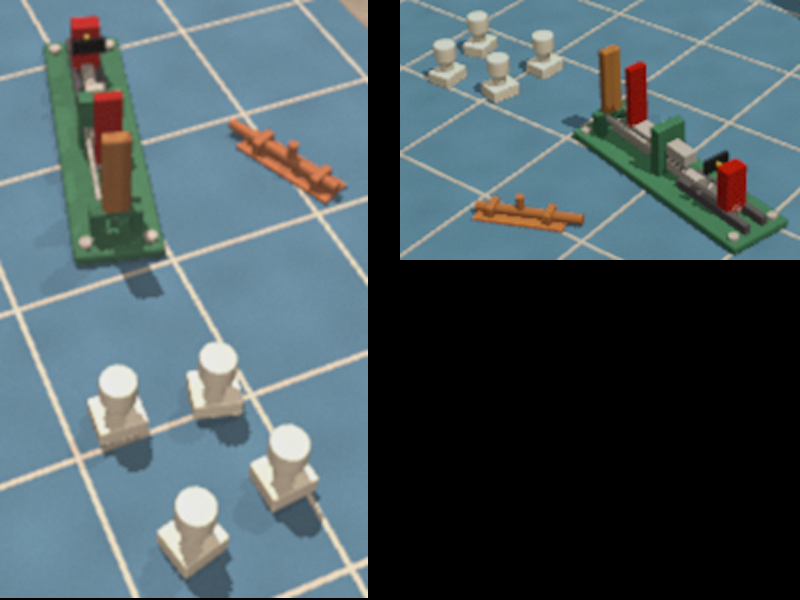

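The cameras agree to about 15 mm. The pull nearest the base is at roughly (494,-277), so I set out towards it.

step_arm(rows=[[[-560,-680,0],69],[[-560,-680,0],69],[[-560,-680,0],69],[[-560,-680,0],69],[[-560,-680,0],69],[[-560,-680,0],69],[[-560,-680,0],69],[[-560,-680,0],69],[[-560,-680,0],69],[[-560,-680,0],69],[[-560,-680,0],69],[[-560,-680,0],69]], fingers=0.65)

```text
time: 1.35
tool_pos: [405.2, -10.4, 242.4]
tcp_rot: [180.0, 0.0, 90.1]
ft_force: [1.9, 0.9, -0.4]
finger_gap: 55.4
grip_force: 0.0
```

```bash
python3 - <<'E'
from h import *
s=r.sense();print(s['tool_pos'],s['tcp_rot'])
c=get_calibration('side')
for p,z in[((322.6,323.9),6),((360.9,318.7),6),((309,229),12),((341,226.5),12)]:print(P(c,p,z))
c=get_calibration('scene') # base corners
for p,z in[((266,252),8),((346,307),8),((372,292),12)]:print(P(c,p,z))
E
```

```text
[405.23415639 -10.35217911 242.39829072] [1.79951737e+02 1.01019332e-03 9.00890114e+01]
[ 514.50153151 -124.1801479     6.        ]
[ 594.00449784 -140.99975085    6.        ]
[590.29459866 173.66529292  12.        ]
[670.33883419 152.33494444  12.        ]
[ 597.87632594 -140.27055747    8.        ]
[662.12880812 148.22581322   8.        ]
[586.23705632 169.356975    12.        ]
```

step_arm(rows=[[[-267,89,0],0],[[-267,89,0],0],[[-267,89,0],0],[[-267,89,0],0],[[-267,89,0],0],[[-267,89,0],0],[[-267,89,0],0],[[-267,89,0],0],[[-267,89,0],0]])

```text
time: 2.25
tool_pos: [494.4, -274.2, 242.0]
tcp_rot: [-180.0, -0.0, 90.1]
ft_force: [-0.0, 0.4, -0.6]
finger_gap: 55.6
grip_force: 0.0
```

```bash
python3 - <<'E'
from h import *
import cv2,json
s=r.sense();c=get_calibration('wrist');im=snapshot('wrist');print(s['tool_pos'],s['tcp_rot'],c)
cv2.imwrite('pics/w1.png',im)
for p in[(494,-277,58),(494,-277,0)]:print(proj(c,p))
E
```

```text
[ 494.35810634 -274.20405143  242.04552795] [-1.79971300e+02 -3.80973097e-02  9.01269963e+01] {'fovy': 64.28997504178759, 'cx': 312.8486456925595, 'cy': 242.30739020057737, 'eye': array([ 494.76240486, -189.7727426 ,  373.11784206]), 'orientation': array([-18.94231583,  -0.04908912,   0.07167283])}
[311.51282072 219.14907064]
[311.65526429 203.61928744]
```

View pics/w1.png

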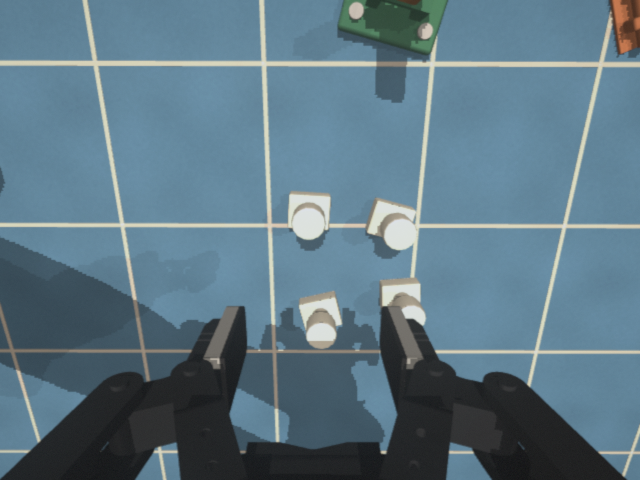

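The target pull's head is at (308,221), as predicted. Its foot shows at (289-331, 192-230). I enlarge it to read the foot corners.

```bash
python3 - <<'E'
import cv2
im=cv2.imread('pics/w1.png')[180:255,270:350]
cv2.imwrite('pics/w1c.png',cv2.resize(im,None,fx=8,fy=8,interpolation=2))
E
```

```text
(no output)
```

View pics/w1c.png

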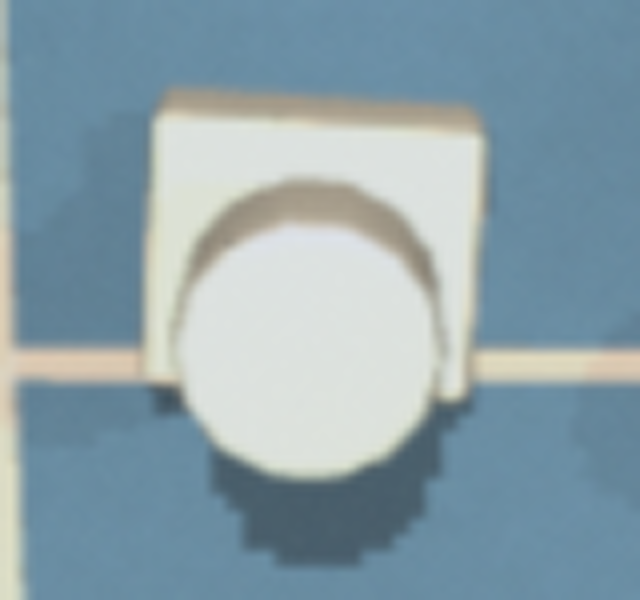

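```bash
python3 - <<'E'
from h import *
c=get_calibration('wrist')
q=[P(c,p,18)[:2] for p in[(289.1,194.4),(330.75,196.6),(328.1,230.2),(287.9,227.5)]]
print(np.mean(q,0),[ (np.hypot(*(q[(i+1)%4]-q[i])),np.degrees(np.arctan2(*(q[(i+1)%4]-q[i])[::-1]))) for i in range(4)])
print(P(c,(308.6,223.75),58))
print([P(c,p,12)[:2] for p in [(355.9,10),(425.5,31)]], P(c,(436,54),12))
E
```

```text
[ 491.66768205 -281.35440289] [(np.float64(39.36992681779798), np.float64(-2.9828606229119212)), (np.float64(33.27547345518635), np.float64(-93.4718096529336)), (np.float64(39.15962332722903), np.float64(176.06384859891222)), (np.float64(32.622822971185954), np.float64(86.89729178089192))]
[ 491.68289034 -281.03691337   58.        ]
[array([ 530.71700731, -110.35859577]), array([ 589.84186724, -125.68267734])] [ 600.53789424 -143.14962972   12.        ]
```

step_arm(rows=[[[-7,-2.7,0],93],[[-7,-2.7,0],93],[[-7,-2.7,20],93],[[-7,-2.7,40],93],[[-7,-2.7,60],93],[[-7,-2.7,80],93],[[-7,-2.7,100],93],[[-7,-2.7,110],93],[[-7,-2.7,110],93],[[-7,-2.7,110],93],[[-7,-2.7,110],93],[[-7,-2.7,110],93]])

```text
time: 3.5
tool_pos: [492.1, -281.0, 132.8]
tcp_rot: [180.0, -0.0, -2.9]
ft_force: [0.0, -0.6, 0.9]
finger_gap: 55.6
grip_force: 0.0
```

step_arm(rows=[[[0,0,30],0],[[0,0,60],0],[[0,0,80],0],[[0,0,91],0],[[0,0,91],0],[[0,0,91],0]])

```text
time: 4.1
tool_pos: [492.5, -282.2, 42.3]
tcp_rot: [180.0, -0.1, -2.8]
ft_force: [0.0, -0.2, 0.1]
finger_gap: 56.0
grip_force: 0.0
```

step_arm(rows=[[[0,0,0],0],[[0,0,0],0],[[0,0,0],0],[[0,0,0],0],[[0,0,0],0],[[0,0,0],0],[[0,0,0],0],[[0,0,0],0]], fingers=0, squeeze=30)

```text
time: 4.9
tool_pos: [492.9, -282.7, 42.9]
tcp_rot: [179.9, -0.1, -2.9]
ft_force: [-0.1, 1.9, 6.4]
finger_gap: 29.1
grip_force: 29.5
```

step_arm(rows=[[[0,0,-30],0],[[0,0,-70],0],[[0,0,-110],0],[[0,0,-150],0],[[15,-45,-180],-8],[[30,-90,-200],-16],[[45,-135,-200],-24],[[60,-180,-200],-32],[[70,-220,-200],-40],[[80,-260,-200],-48],[[84,-290,-200],-56],[[88,-318,-200],-64]])

```text
time: 6.1
tool_pos: [596.0, 33.0, 241.4]
tcp_rot: [180.0, -0.0, 61.5]
ft_force: [-0.7, -0.3, -0.8]
finger_gap: 28.8
grip_force: 30.1
```

step_arm(rows=[[[0,0,0],-8],[[0,0,0],-15],[[0,0,0],-15],[[0,0,0],-15],[[0,0,0],-15],[[0,0,0],-15]])

```text
time: 6.7
tool_pos: [595.9, 30.8, 241.4]
tcp_rot: [180.0, -0.0, 76.0]
ft_force: [0.3, -0.1, -0.7]
finger_gap: 29.0
grip_force: 30.1
```

```bash
python3 - <<'E'
from h import *
import cv2,json
s=r.sense();c=get_calibration('wrist');im=snapshot('wrist');print(s['tool_pos'],s['tcp_rot'],c)
cv2.imwrite('pics/w2.png',im)
E
```

```text
[595.86606181  30.77151488 241.36494598] [ 1.79995829e+02 -2.46634325e-03  7.59722073e+01] {'fovy': 64.28997504178759, 'cx': 312.8486456925595, 'cy': 242.30739020057737, 'eye': array([616.6963283 , 112.78702484, 372.37223349]), 'orientation': array([-18.96101713,  -0.08230638, -14.08242498])}
```

View pics/w2.png

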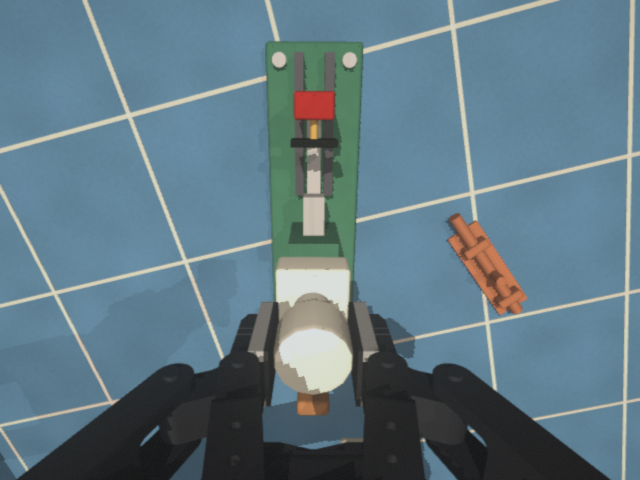

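The pull is held square. The ledge shows at cols 303–325, rows 195–236, and the base far edge at (267,42)–(363,42).

```bash
python3 - <<'E'
from h import *
import cv2
im=cv2.imread('pics/w2.png')[30:270,240:390]
cv2.imwrite('pics/w2c.png',cv2.resize(im,None,fx=2.5,fy=2.5,interpolation=2)) 
c=get_calibration('wrist')
a=P(c,(314,195),55);b=P(c,(314.2,236),55);print(a,b,a-b,np.degrees(np.arctan2(*(a-b)[1::-1])),np.hypot(*(a-b)[:2]))
print(P(c,(302.5,215),55)-P(c,(325,215),55))
l=P(c,(268,42),12);m=P(c,(363,42),12);print(l,m,np.degrees(np.arctan2(*(m-l)[1::-1]))+90, np.hypot(*(l-m)[:2]))
for q in [(279,60),(349.5,60)]: print(P(c,q,14))
j1=P(c,(294,91.5),78);j2=P(c,(334,91.5),78);j3=P(c,(314,118),78);print(j1,j2,(j1+j2)/2,j3)
# pull foot long-axis: foot top corners at z= tcp-42.5+18
zf=241.4-42.5
f1=P(c,(277,269),zf+18);f2=P(c,(349,269),zf+18);print('foot',f1,f2,f2-f1)
E
```

```text
[601.80218693  47.60012586  55.        ] [593.1824896   12.30716937  55.        ] [ 8.61969733 35.29295649  0.        ] 76.2751752510639 36.33031736383717
[-18.71567992   4.69348642   0.        ]
[593.80556713 175.47831807  12.        ] [671.71464697 155.98983886  12.        ] 75.9559982166419 80.30956072092252
[599.17882884 159.6506147   14.        ]
[657.47322289 145.06524243  14.        ]
[607.18162917 128.90129254  78.        ] [635.02674622 121.93144739  78.        ] [621.10418769 125.41636997  78.        ] [616.72790787 107.86871102  78.        ]
foot [585.55421257  52.73098063 216.9       ] [616.35002016  45.00068439 216.9       ] [30.79580759 -7.73029624  0.        ]
```

View pics/w2c.png

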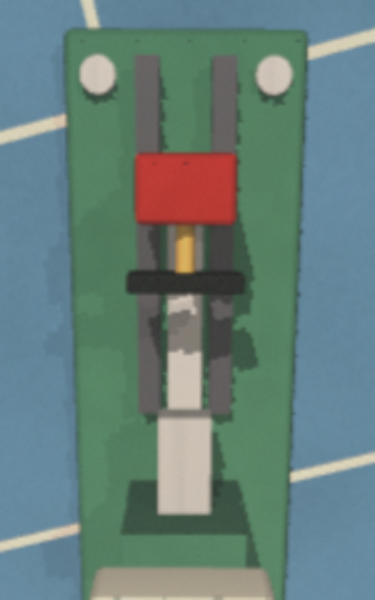

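step_arm(rows=[[[5,1,10],0],[[9,1.7,40],0],[[9,1.7,75],0],[[9,1.7,105],0],[[9,1.7,122],0],[[9,1.7,132],0],[[9,1.7,136],0],[[9,1.7,139],0],[[9,1.7,141],0],[[9,1.7,141],0],[[9,1.7,141],0]])

```text
time: 7.85
tool_pos: [600.2, 39.4, 101.2]
tcp_rot: [179.9, -0.0, 76.1]
ft_force: [-0.3, 0.7, -0.7]
finger_gap: 29.1
grip_force: 30.1
```

```bash
python3 - <<'E'
from h import *
import cv2
s=r.sense();print(s['tool_pos'],s['ft_force'],s['finger_gap'])
a=snapshot('side')[205:330,280:380];b=snapshot('scene')[200:310,260:380]
o=np.zeros((500,800,3),np.uint8);a=cv2.resize(a,None,fx=4,fy=4,interpolation=2);b=cv2.resize(b,(400,367),interpolation=2)
o[:500,:400]=a;o[:367,400:]=b;cv2.imwrite('pics/p1.png',o)
E
```

```text
[600.24492322  39.36609789 101.16160739] [-0.31654658  0.65360818 -0.72065765] 29.104849728875006
```

View pics/p1.png

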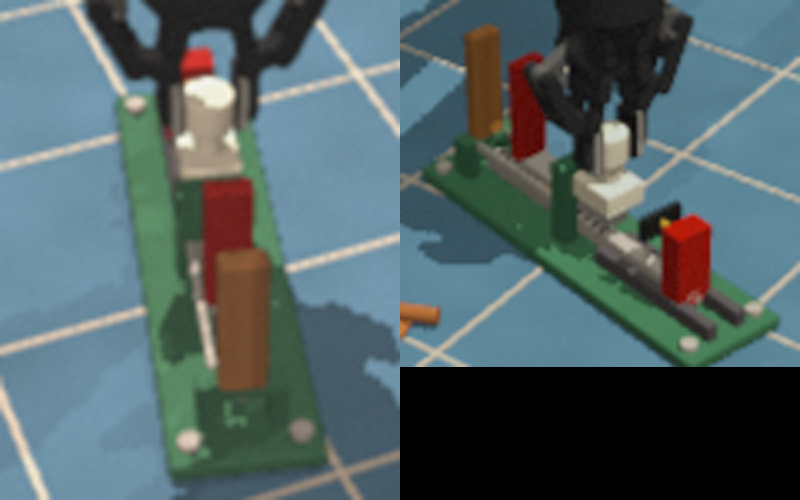

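The pull hovers just above the ledge, between the jaws and square to them. I lower it gently.

step_arm(rows=[[[0,0,1],0],[[0,0,2],0],[[0,0,2],0],[[0,0,2],0]])

```text
time: 8.35
tool_pos: [599.6, 39.4, 98.2]
tcp_rot: [-180.0, 0.0, 76.1]
ft_force: [0.0, 0.5, -0.6]
finger_gap: 28.7
grip_force: 30.1
```

step_arm(rows=[[[0,0,0.5],0],[[0,0,1],0],[[0,0,1],0],[[0,0,1],0]])

```text
time: 8.75
tool_pos: [599.8, 39.4, 97.9]
tcp_rot: [180.0, -0.0, 76.1]
ft_force: [-3.0, 0.5, 6.2]
finger_gap: 28.8
grip_force: 30.7
```

step_arm(rows=[[[0,0,0],0],[[0,0,0],0],[[0,0,0],0],[[0,0,0],0],[[0,0,0],0],[[0,0,0],0]], fingers=0.55)

```text
time: 9.35
tool_pos: [599.7, 39.4, 97.2]
tcp_rot: [-180.0, -0.0, 76.1]
ft_force: [0.1, 1.2, -0.2]
finger_gap: 47.0
grip_force: 0.0
```

step_arm(rows=[[[0,0,-15],0],[[0,0,-40],0],[[0,0,-75],0],[[0,0,-110],0],[[0,0,-140],0],[[0,0,-140],0],[[0,0,-140],0]])

```text
time: 10.05
tool_pos: [600.5, 39.4, 239.5]
tcp_rot: [179.8, -0.0, 76.1]
ft_force: [-0.8, 0.4, -1.5]
finger_gap: 47.1
grip_force: 0.0
```

```bash
python3 - <<'E'
from h import *
import cv2
s=r.sense();c=get_calibration('wrist');im=snapshot('wrist');print(s['tool_pos'],c)
cv2.imwrite('pics/w3.png',im)
E
```

```text
[600.48249887  39.38115582 239.45801363] {'fovy': 64.28997504178759, 'cx': 312.8486456925595, 'cy': 242.30739020057737, 'eye': array([620.69001296, 121.4515222 , 370.54526758]), 'orientation': array([-18.92058447,  -0.2644918 , -13.95573592])}
```

View pics/w3.png

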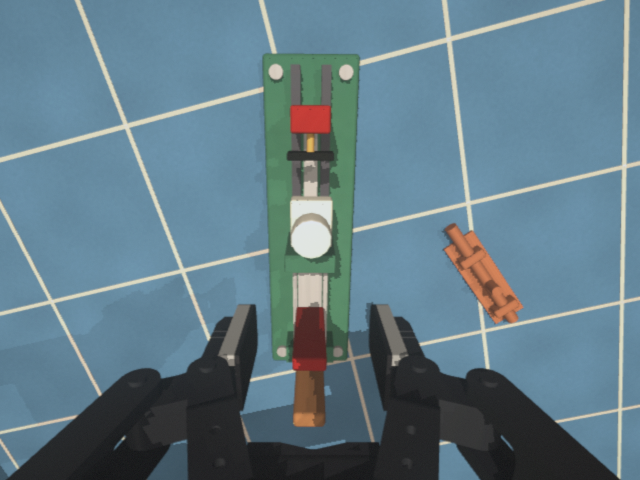

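The pull stands on the ledge with its head at (311,238). The paddle top is at (310,366) and the handle top at (310,419).

```bash
python3 - <<'E'
from h import *
c=get_calibration('wrist')
u=np.array([np.cos(np.radians(76.1)),np.sin(np.radians(76.1))]);v=np.array([-u[1],u[0]])
O=np.array([593.2,12.3])-16*u
def cl(px,z):
    p=P(c,px,z)[:2];return p.round(1),np.round([(p-O)@u,(p-O)@v],1)
for n,p,z in[('head',(311,238),113),('paddle back edge',(310,371),130),('handle back',(309.5,426.5),130),('handle front',(309.5,413),130),('jawtop16',(311,254),77),('jaw0',(311,274),77),('facetop',(310.5,160),76)]:print(n,cl(p,z))
for x in(-105,-52,-78.5):print(x,(O+x*u).round(1))
for p in [(290.5,199.5),(332.5,199)]:print(cl(p,73))
E
```

```text
head (array([599. ,  39.5]), array([43.8,  0.9]))
paddle back edge (array([574.3, -56.4]), array([-55.2,   1.9]))
handle back (array([ 561.1, -107.3]), array([-107.8,    2.4]))
handle front (array([564.4, -94.3]), array([-94.4,   2.4]))
jawtop16 (array([592.7,  14.7]), array([18.2,  1.1]))
jaw0 (array([588.4,  -2.6]), array([0.4, 1.1]))
facetop (array([610.6,  87.9]), array([93.6,  1.3]))
-105 [ 564.1 -105.2]
-52 [576.9 -53.7]
-78.5 [570.5 -79.4]
(array([587.8,  61.6]), array([62.6, 17.1]))
(array([620.,  54.]), array([ 62.9, -16. ]))
```

The pull is well placed (clamp x about 41–44, y about 1). Next I turn by 90° and go above the handle and paddle.

step_arm(rows=[[[-20,-2,0],90],[[-50,-2,0],90],[[-80,-2,0],90],[[-110,-2,0],90],[[-121,-2,0],90],[[-121,-2,0],90],[[-121,-2,0],90],[[-121,-2,0],90],[[-121,-2,0],90],[[-121,-2,0],90],[[-121,-2,0],90],[[-121,-2,0],90]], fingers=1, squeeze=20)

```text
time: 11.3
tool_pos: [567.7, -77.4, 235.6]
tcp_rot: [180.0, 0.2, -14.0]
ft_force: [0.3, 0.2, -0.3]
finger_gap: 85.5
grip_force: 0.0
```

```bash
python3 - <<'E'
from h import *
import cv2
s=r.sense();c=get_calibration('wrist');im=snapshot('wrist');print(s['tool_pos'],s['tcp_rot'],s['joint_pos'],s['finger_gap'])
print(c['eye'],c['orientation'])
cv2.imwrite('pics/w4.png',im)
E
```

```text
[567.7416891  -77.39402272 235.5594171 ] [ 1.79995800e+02  1.76630528e-01 -1.39606810e+01] [-1.28886319e+01  3.65110873e+00  9.00394161e+01 -8.96342824e-04
  8.64861534e+01  9.10720989e+01] 85.46495341687603
[650.01861683 -97.01980899 366.3016793 ] [-1.90673372e+01  2.85751433e-03 -1.04015990e+02]
```

View pics/w4.png

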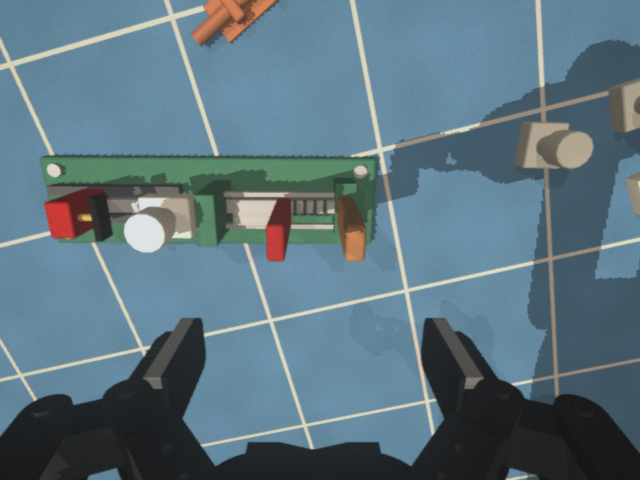

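The paddle top spans cols 267–285 and the handle top cols 344–365, with their near edges at row 260.

```bash
python3 - <<'E'
from h import *
import cv2
c=get_calibration('wrist')
u=np.array([np.cos(np.radians(76.1)),np.sin(np.radians(76.1))]);v=np.array([-u[1],u[0]])
O=np.array([593.2,12.3])-16*u
t=r.sense()['tool_pos'][:2];print('tcp',(t-O)@u,(t-O)@v)
for n,p,z in[('paddle outer',(267.5,257),130),('paddle inner',(285,257),130),('handle inner',(345,257),130),('handle outer',(364.5,256),130),('paddle near',(276,260),130),('handle near',(354,258.5),130),('pullhead',(148,231),113)]:
    p=P(c,p,z)[:2];print(n,np.round([(p-O)@u,(p-O)@v],1))
E
```

```text
tcp -77.16252883031007 3.0189946580395155
paddle outer [-46.2  10.5]
paddle inner [-57.8  10.5]
handle inner [-97.6  10.5]
handle outer [-110.6    9.7]
paddle near [-51.7  12.6]
handle near [-103.7   11.5]
pullhead [38.3 -2.2]
```

step_arm(rows=[[[2,0,20],0],[[2,0,50],0],[[2,0,80],0],[[2,0,100],0],[[2,0,115],0],[[2,0,128],0],[[2,0,138],0],[[2,0,140],0],[[2,0,140],0],[[2,0,140],0]])

```text
time: 12.35
tool_pos: [571.4, -78.2, 98.3]
tcp_rot: [-180.0, -0.1, -13.9]
ft_force: [-0.3, -0.7, -0.0]
finger_gap: 85.6
grip_force: 0.0
```

step_arm(rows=[[[0,1,0],0],[[0,3,0],0],[[0,5,0],0],[[0,7,0],0],[[0,7,0],0],[[0,7,0],0]], fingers=0.62)

```text
time: 12.95
tool_pos: [570.0, -86.6, 99.7]
tcp_rot: [179.9, -0.2, -14.0]
ft_force: [-4.6, -4.6, 9.7]
finger_gap: 52.9
grip_force: 9.3
```

step_arm(rows=[[[0,2,0],0],[[0,4,0],0],[[0,5,0],0],[[0,5,0],0],[[0,5,0],0],[[0,5,0],0]], fingers=0.47)

```text
time: 13.55
tool_pos: [569.0, -92.2, 100.8]
tcp_rot: [179.8, -0.2, -14.0]
ft_force: [-8.5, -6.3, 17.5]
finger_gap: 41.8
grip_force: 19.8
```

step_arm(rows=[[[0,-1,0],0],[[0,-4,0],0],[[0,-8,0],0],[[0,-10,0],0],[[0,-10,0],0],[[0,-10,0],0],[[0,-10,0],0],[[0,-10,0],0]], fingers=1)

```text
time: 14.35
tool_pos: [570.1, -80.1, 97.3]
tcp_rot: [180.0, 0.0, -13.9]
ft_force: [0.1, -0.0, 0.4]
finger_gap: 85.6
grip_force: 0.0
```

```bash
python3 - <<'E'
from h import *
import cv2
a=snapshot('scene');cv2.imwrite('pics/s5.png',a)
o=cv2.imread('pics/scene0.png')
for im in(o,a):
    h=cv2.cvtColor(im,cv2.COLOR_BGR2HSV)
    m=(((h[...,0]<6)|(h[...,0]>174))&(h[...,1]>180)&(h[...,2]>60)).astype(np.uint8)
    n,l,st,ce=cv2.connectedComponentsWithStats(m)
    print([(st[i].tolist(),ce[i].round(1).tolist()) for i in range(1,n) if st[i,4]>40 and 250<ce[i][0]<390])
u=np.array([np.cos(np.radians(76.1)),np.sin(np.radians(76.1))]);O=np.array([593.2,12.3])-14*u
c=get_calibration('scene')
for x in (104,114,124,134,139.):print(x,proj(c,[*(O+x*u),78]))
E
```

```text
[([293, 216, 10, 32, 266], [297.9, 231.3]), ([338, 265, 15, 26, 310], [345.4, 277.0])]
[([293, 218, 10, 30, 175], [296.9, 234.8]), ([332, 261, 14, 25, 287], [338.9, 272.4])]
104 [340.35836018 264.33097336]
114 [343.30155322 266.2706514 ]
124 [346.27209935 268.22835618]
134 [349.27038165 270.20434017]
139.0 [350.78004555 271.19926706]
```

The jaw gained about 21 mm and the paddle sprang back. The second stroke is slower.

step_arm(rows=[[[0,2,0],0],[[0,4,0],0],[[0,5,0],0],[[0,6,0],0]], fingers=0.72)

```text
time: 14.8
tool_pos: [569.1, -85.0, 97.6]
tcp_rot: [-179.9, -0.0, -13.9]
ft_force: [1.7, 6.1, 1.4]
finger_gap: 61.3
grip_force: 3.2
```

step_arm(rows=[[[0,1,0],0],[[0,2,0],0],[[0,2,0],0]], fingers=0.64)

```text
time: 15.1
tool_pos: [568.8, -86.9, 97.9]
tcp_rot: [-179.9, -0.1, -13.9]
ft_force: [-0.2, 6.6, 3.6]
finger_gap: 54.7
grip_force: 3.2
```

step_arm(rows=[[[0,0.5,0],0],[[0,1,0],0],[[0,1,0],0]], fingers=0.59)

```text
time: 15.4
tool_pos: [568.7, -87.7, 98.2]
tcp_rot: [-179.9, -0.1, -13.9]
ft_force: [0.9, 7.4, 5.2]
finger_gap: 50.7
grip_force: 3.5
```

step_arm(rows=[[[0,0.5,0],0],[[0,1,0],0],[[0,1,0],0]], fingers=0.55)

```text
time: 15.7
tool_pos: [568.4, -89.3, 98.5]
tcp_rot: [-179.9, -0.1, -13.9]
ft_force: [-1.5, 4.9, 7.0]
finger_gap: 47.2
grip_force: 6.0
```

step_arm(rows=[[[0,0.5,0],0],[[0,1,0],0],[[0,1,0],0]], fingers=0.51)

```text
time: 16.0
tool_pos: [568.0, -90.9, 99.0]
tcp_rot: [-180.0, -0.1, -13.9]
ft_force: [-4.4, 2.8, 12.2]
finger_gap: 43.8
grip_force: 11.2
```

step_arm(rows=[[[0,0.5,0],0],[[0,0.5,0],0],[[0,0.5,0],0],[[0,0.5,0],0]], fingers=0.47)

```text
time: 16.4
tool_pos: [567.8, -91.9, 99.2]
tcp_rot: [180.0, -0.1, -13.9]
ft_force: [-7.1, 0.0, 14.2]
finger_gap: 41.5
grip_force: 19.7
```

```bash
cat > jaw.py <<'E'
from h import *
import cv2,sys
a=snapshot('scene');cv2.imwrite(f'pics/{sys.argv[1]}.png',a)
h=cv2.cvtColor(a,cv2.COLOR_BGR2HSV)
m=(((h[...,0]<6)|(h[...,0]>174))&(h[...,1]>180)&(h[...,2]>60)).astype(np.uint8)
n,l,st,ce=cv2.connectedComponentsWithStats(m)
print([(st[i].tolist(),ce[i].round(1).tolist()) for i in range(1,n) if st[i,4]>40 and 250<ce[i][0]<390])
m=((h[...,1]<70)&(h[...,2]>150)).astype(np.uint8)[225:290,295:350]
ys,xs=np.nonzero(m);print('white',len(xs),xs.mean()+295,ys.mean()+225)
E
python3 jaw.py s6
```

```text
[([287, 215, 10, 29, 134], [290.7, 232.9]), ([327, 257, 14, 26, 273], [333.7, 269.2])]
white 480 318.8666666666667 246.86666666666667
```

The jaw has now moved about 40 mm in all. The trigger hit its stop, so it should be at the pull. I do a third, slow stroke.

step_arm(rows=[[[0,-1,0],0],[[0,-4,0],0],[[0,-8,0],0],[[0,-11,1],0],[[0,-11,1],0],[[0,-11,1],0],[[0,-11,1],0],[[0,-11,1],0]], fingers=1)

```text
time: 17.25
tool_pos: [570.0, -80.6, 96.3]
tcp_rot: [180.0, 0.0, -13.9]
ft_force: [0.6, 0.4, -0.6]
finger_gap: 85.2
grip_force: 0.0
```

```bash
python3 jaw.py s7
```

```text
[([293, 218, 10, 30, 170], [296.9, 235.0]), ([328, 258, 14, 25, 300], [335.0, 270.2])]
white 431 321.27378190255223 248.1879350348028
```

step_arm(rows=[[[0,1,0],0],[[0,3,0],0],[[0,5,0],0],[[0,5,0],0]], fingers=0.74)

```text
time: 17.7
tool_pos: [569.4, -83.7, 96.6]
tcp_rot: [-179.8, -0.0, -13.9]
ft_force: [2.6, 9.5, 2.2]
finger_gap: 62.8
grip_force: 4.8
```

step_arm(rows=[[[0,0.5,0],0],[[0,1,0],0],[[0,1,0],0]], fingers=0.69)

```text
time: 18.0
tool_pos: [569.5, -83.5, 97.1]
tcp_rot: [-179.7, -0.0, -13.8]
ft_force: [1.5, 14.9, 4.6]
finger_gap: 59.2
grip_force: 8.5
```

step_arm(rows=[[[0,0.5,0],0],[[0,1,0],0],[[0,1,0],0]], fingers=0.65)

```text
time: 18.3
tool_pos: [569.2, -84.9, 97.8]
tcp_rot: [-179.8, -0.0, -13.9]
ft_force: [-2.0, 13.0, 10.0]
finger_gap: 55.5
grip_force: 17.3
```

step_arm(rows=[[[0,0.5,0],0],[[0,0.5,0],0],[[0,0.5,0],0],[[0,0.5,0],0]], fingers=0.62, squeeze=20)

```text
time: 18.7
tool_pos: [569.1, -85.3, 98.0]
tcp_rot: [-179.8, -0.1, -13.9]
ft_force: [-3.0, 13.7, 11.4]
finger_gap: 55.1
grip_force: 18.9
```

step_arm(rows=[[[0,0,0],0],[[0,0,0],0],[[0,0,0],0],[[0,0,0],0]], fingers=0.55)

```text
time: 19.1
tool_pos: [569.1, -85.3, 98.0]
tcp_rot: [-179.8, -0.1, -13.9]
ft_force: [-2.7, 13.5, 11.0]
finger_gap: 55.3
grip_force: 18.9
```

```bash
python3 jaw.py s8; python3 - <<'E'
from h import *
s=r.sense();print(s['tool_pos'],s['ft_force'],s['wrist_torque'],s['finger_gap'],s['grip_force'])
E
```

```text
[([290, 217, 11, 29, 124], [294.3, 236.1]), ([326, 256, 14, 26, 277], [332.4, 268.2])]
white 462 319.6471861471862 247.4935064935065
[569.12798992 -85.31447652  97.96509428] [-2.79856255 14.0742209  11.270298  ] [ 2.13422787  0.42560391 -0.11011216] 55.182171188937026 18.90536919236183
```

The grip is steady at 18.9 N. The jaw has travelled about 43.6 mm, so the sprung face is pressed in by about 5 mm, and nothing has moved over the last 0.4 s. I hand in.

```bash
python3 -c "
from bench import r
print(r.hand_in())"
```

```text
the job is handed in; nothing more can be done
None
```

I handed the job in with the trigger still held at about 19 N, after three strokes. The porcelain pull should be clamped against the fixed jaw with the sprung face pressed in about 5 mm. I worked that out from jaw travel and grip force, and did not look at the pull again after pumping.

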